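# Run the steel balls into the channel

## Task

Push the ball tray gently up to the guide rail so that its whole front bar lies against the rail with the spout over the channel, then tip it forward, its front bar staying down against the rail, until all five steel balls have rolled in single file into the channel. Set the tray back down flat against the rail and let go of it; do not touch the balls with the gripper, do not let one fall on the bench, do not ram the rail, and leave everything else on the bench alone.

Things in the scene. Friction and masses are not known exactly. Their poses are not given: they have to be found in the camera images.
- tray: Bare steel ball tray, loose, about 0.55 kg. Origin: centre of its underside, on the bench; +x towards its spout, z up. Stands on two round cross bars, 10 mm diameter, 150 mm long, axes at z = 5: front x = +70, rear x = -75. Open pan 154 mm square (x -82 to +72), walls 30 mm; its floor slopes up 5 degrees towards the spout, so in the level tray the balls lie along the rear wall.
- handle (a point): Middle of the handle bar: round, 10 mm diameter, along the tray's y, free for 90 mm between two struts; at (-115, 0, 85) mm of the tray, 28 mm clear of the rear wall, whose top is at z = 77.
- toe_l (a point): Foremost point of the tray's front cross bar, 60 mm to the left (+y): (75, 60, 5) mm of the tray.
- toe_r (a point): The same 60 mm to the right: (75, -60, 5) mm of the tray.
- spout (a point): Middle of the spout's end, on its floor: (103, -60, 63) mm of the tray, so at the tray's right. The spout is 26 mm wide inside, 34 outside, open ahead, floor 4 mm thick. One slanted wall across the pan leads to it; balls can hang up there, and rocking the tray back and forward frees them.
- track: Guide rail and grooved channel, one fixed steel fixture. Origin: on the bench at the rail's face, in line with the channel; +x the feed direction, z up. The rail is a square 12 mm bar from y = -40 to +160, its face at x = 0 looking to -x, to the tray. With the front bar against it and the tray's origin at y = +60, the spout ends above the channel's near end. Touching the rail is felt as a rise in force.
- groove_mouth (a point): Middle of the channel's floor at its near end, (16, 0, 22) mm of the fixture. The channel is a steel U along +x at y = 0, 28 mm wide inside, its sides 18 mm high; one ball fits across it.
- groove_end (a point): Middle of the channel's floor at its far end, (198, 0, 3) mm of the fixture, at an upright stop plate 46 mm high. The floor falls 6 degrees to here, so balls roll towards the stop.
- ball0: Steel ball, 22 mm diameter, 43 g, one of five alike, at the start along the tray's rear wall; origin at its centre, which lies 11 mm above the floor it lies on.
- ball1: Steel ball, 22 mm diameter, 43 g, one of five alike, at the start along the tray's rear wall; origin at its centre, which lies 11 mm above the floor it lies on.
- ball2: Steel ball, 22 mm diameter, 43 g, one of five alike, at the start along the tray's rear wall; origin at its centre, which lies 11 mm above the floor it lies on.
- ball3: Steel ball, 22 mm diameter, 43 g, one of five alike, at the start along the tray's rear wall; origin at its centre, which lies 11 mm above the floor it lies on.
- ball4: Steel ball, 22 mm diameter, 43 g, one of five alike, at the start along the tray's rear wall; origin at its centre, which lies 11 mm above the floor it lies on.
- hammer: Hammer, lying or standing on the bench; a bystander, to be left alone.
- wrench: Wrench, lying or standing on the bench; a bystander, to be left alone.
- tin: Closed steel tin, 70 mm diameter, 110 mm high, lying or standing on the bench; a bystander, to be left alone.
- jar: Glass jar with black cap, 60 mm diameter, 80 mm high, lying or standing on the bench; a bystander, to be left alone.
- block: Wooden block, 90 x 45 x 40 mm, lying or standing on the bench; a bystander, to be left alone.
- offcut: Copper bar offcut, 24 mm diameter, 120 mm long, lying or standing on the bench; a bystander, to be left alone.
- brush: Brush, lying or standing on the bench; a bystander, to be left alone.

How it is judged (in metres and radians):
On the way, in this order (a step that is already met when the one before it is completed fails the run):
1. the tray stands flat with both ends of its front bar against the guide rail (within 3 mm) (x of each of toe_l, toe_r in the frame of track above -0.003 m and height (world z) of each of toe_l, toe_r below 0.014 m and angle between tray's own z axis and vertical below 0.06 rad), for 0.2 s.
2. the tray is tipped forward (more than 7 degrees) with its front bar still down against the rail (angle between tray's own z axis and vertical above 0.13 rad and x of each of toe_l, toe_r in the frame of track above -0.01 m and height (world z) of each of toe_l, toe_r below 0.02 m), for 0.2 s.
At the end, for the whole second after the job is handed in: All five balls lie at rest in the channel in single file (centres within 7 mm of its middle line, between 30 and 195 mm past the rail's face), and the tray stands flat on the bench (within 3 degrees), at rest, both ends of its front bar within 10 mm of the guide rail (x of ball0 in the frame of track between 0.03 and 0.195 m and y of ball0 in the frame of track between -0.007 and 0.007 m and height (world z) of ball0 between 0.013 and 0.037 m and linear speed of each of ball0, ball1, ball2, ball3, ball4 below 0.04 m/s and x of ball1 in the frame of track between 0.03 and 0.195 m and y of ball1 in the frame of track between -0.007 and 0.007 m and height (world z) of ball1 between 0.013 and 0.037 m and x of ball2 in the frame of track between 0.03 and 0.195 m and y of ball2 in the frame of track between -0.007 and 0.007 m and height (world z) of ball2 between 0.013 and 0.037 m and x of ball3 in the frame of track between 0.03 and 0.195 m and y of ball3 in the frame of track between -0.007 and 0.007 m and height (world z) of ball3 between 0.013 and 0.037 m and x of ball4 in the frame of track between 0.03 and 0.195 m and y of ball4 in the frame of track between -0.007 and 0.007 m and height (world z) of ball4 between 0.013 and 0.037 m and angle between tray's own z axis and vertical below 0.05 rad and linear speed of tray below 0.02 m/s and x of each of toe_l, toe_r in the frame of track above -0.01 m and height (world z) of each of toe_l, toe_r below 0.014 m); the robot touches nothing.
It fails at once if a ball falls onto the bench (height (world z) of any of ball0, ball1, ball2, ball3, ball4 below 0.0125 m).
It fails at once if the gripper touches a ball (contact force between the fingers and ball0 above 0.3 N or contact force between the fingers and ball1 above 0.3 N or contact force between the fingers and ball2 above 0.3 N or contact force between the fingers and ball3 above 0.3 N or contact force between the fingers and ball4 above 0.3 N).
It fails at once if the tray is tipped while its front bar is away from the rail (12 mm) or lifted off the bench (20 mm) (angle between tray's own z axis and vertical above 0.13 rad and (x of any of toe_l, toe_r in the frame of track below -0.012 m or height (world z) of any of toe_l, toe_r above 0.025 m)).
It fails at once if the tray is rammed against the rail (more than 30 N) (contact force between tray and track above 30 N).
It fails at once if another thing on the bench is moved by more than 30 mm (distance of any of hammer, wrench, tin, jar, block, offcut, brush from where it was at the start of the episode above 0.03 m).
It also fails if it takes over 45 s, if anything falls off the work surface, if the arm or the gripper's body presses on something with over 40 N, if the wrist force passes 120 N, or if a joint passes its speed limit or range.

## Robot

A 6-joint arm with a two-finger parallel gripper is mounted at the origin on the work surface. World frame = base frame: x ahead of the robot, y to its left, z up, the work surface at z = 0. Lengths are in mm, angles in rad, forces in N, time in s.
With the tool pointing down it reaches from about 275 to 1000 mm from the base axis. Payload 8.4 kg.
Tool frame: the origin (TCP) lies at the very end of the fingers, on their centre line; the grasp point (between the pads) lies 19 mm behind it; z points along the fingers, y is the line along which they close (so a half turn about z gives the same grasp; the last joint's range is limited). The gripper opens to 85 mm and grips with 20 to 120 N. Pads are 22 mm wide; open, the fingers measure 114 mm over their backs; the gripper's body (76 mm by 85 mm) begins 54 mm behind the grasp point. The pads swing forward as they close: fully open they stand 13 mm farther back than shut.
Start: joints at [-1.209, 0.353, 1.633, -0, 1.155, -0.002], TCP at [222.391, -584.097, 191.881] pointing down, gripper open.
Joint ranges: [-2.63, 2.63], [-0.92, 2.1], [0.06, 2.66], [-1.3, 4.44], [0, 2.69], [-3.02, 3.02]. Speed limits (rad/s): [2.22, 2.22, 2.79, 3.14, 3.14, 3.14].

## Interface

Orientations are given as [roll, pitch, yaw] about the fixed x, y, z axes, in that order (R = Rz(yaw) Ry(pitch) Rx(roll)).
In Python, from rig import r, vision gives the robot as it stands. The module is installed in compiled form; this text tells all that it offers.
- The arm moves only by the tool play_rows, never from a script. Its argument "steps" is a list of rows, each an object with "delta_pos": the shift along the tool's x, y, z in cm, a list of three; "yaw": the turn about the tool's z in rad; "jaw": the opening in per cent of the stroke, from 0 (shut) to 100 (fully open). A call has exactly 8 rows; each row is the pose to reach, as a shift and turn from the pose commanded when the call began, along the tool's axes at that moment; what a row does not reach only later rows make up. A row lasts 1/10 s, in which the tool goes at most 50 mm and 8.59 degrees, less where a joint would pass 70% of its speed; a pose out of reach is approached as far as the arm can. A call with a gripper value outside its range is refused whole. The fingers move at their own pace and stop on an object; "grip_force" is the grip in N (left out, the last holds). Time passes only in rows, so rows that repeat a pose let the fingers close, or fill a call up. It gives the time, the measured TCP pose, the force, the opening and the grip force at its end, in the units of the state.
- r.sense(): the state, without advancing time (a new reading comes with each control period).
- vision.grab_frame(name): name is "scene" or "top" or "wrist"; returns (picture, depth): 480x640x3 uint8, red, green, blue; 480x640 float32, mm along the optical axis (not along the pixel's ray), 0 where there is no reading.
- vision.calibration(name): a dict with "mtx" (3x3 intrinsics, pixels), "extrinsics" (4x4, takes a point from camera to world coordinates). Camera axes: x right, y down, z forward; pixel columns grow to the right and rows downward; lengths in mm; the calibration is good to about 2 mm. A picture is of the moment at which its call begins: read the wrist's pose just before it. calibration takes no time and is no camera call; for the wrist camera it gives the pose at the moment of the call.
- r.sign_off(): hands the job in; it is judged then, once.
Trained networks look in the newest picture that a camera, given by its name, has taken for a name from the list of things; names that differ only in an ending like _2 or _b are one class to them, and where a whole thing is asked for, a point or a joint stands for the part that bears it (a point fixed in the world has none). Each returns a list of dicts, best first, with "conf" (0 to 1); they miss things now and then, are a little off and sometimes report something else, mostly with a low value. They report only what shows in the picture. A call takes as long as a camera call.
- vision.cut_out(camera, thing): "region" (480x640 bool, what is visible of it) and "uv" ([column, row] in pixels, amid what is visible of it).
- vision.landmark_of(camera, thing): "uv" ([column, row] in pixels: a listed point, or the origin of a listed thing).
The state is a dict: "clock": time; "qpos": joint angles; "qvel": joint speeds; "joint_efforts": joint torques, N m; "eef_pos": TCP position; "tcp_rot": TCP orientation; "contact_force": force on the tool from outside, world axes, zero at the start; "wrist_torque": the same for the moment, N m; "opening": opening from 0.0 (shut) to 1.0 (fully open); "grasp_force": force on a finger pad.
Only numpy, scipy, OpenCV 4.12 (cv2) and the standard library are available. Lean on these libraries where they do the work, as an engineer would, in place of code of your own. Each camera call takes 0.05 s, during which the arm holds its last target. There are 200 camera calls.

## Working session

There is one attempt and no reset: what is moved stays moved. The work goes in short steps, Python scripts to look and compute and a tool call to move; the robot and the scene stay as the last step left them, time stands still between calls to the robot, and variables do not carry over. Pictures are saved under pics/ and viewed, at most 10 in all, crops included, and the job is handed in when it is done.

Besides the shell and the picture viewer there is one more tool, called after ">>>" as name([rows], argument=value, ...), one row to a line, values as JSON. play_rows: Moves the arm, as the interface text tells. Its arguments: {"type":"object","properties":{"steps":{"type":"array"},"grip_force":{"type":"number"}},"required":["steps"]}

```bash
mkdir -p pics; cat > h.py <<'E'
import numpy as np, cv2
from rig import r, vision
from scipy.spatial.transform import Rotation as R
def px2w(cam,uv,depth=None,z=None):
    c=vision.calibration(cam);K=np.array(c["mtx"]);T=np.array(c["extrinsics"])
    d=np.linalg.inv(K)@[uv[0],uv[1],1]
    if z is None:
        u,v=int(round(uv[0])),int(round(uv[1]));p=depth[max(0,v-1):v+2,max(0,u-1):u+2];p=p[p>0]
        s=np.median(p) if p.size else np.nan
    else: s=(z-T[2,3])/(T[:3,:3]@d)[2]
    return T[:3,:3]@(d*s)+T[:3,3]
def w2px(cam,P):
    c=vision.calibration(cam);K=np.array(c["mtx"]);T=np.linalg.inv(np.array(c["extrinsics"]))
    p=K@(T[:3,:3]@np.asarray(P,float)+T[:3,3]);return p[:2]/p[2]
def save(cam,name):
    im,d=vision.grab_frame(cam);cv2.imwrite(f"pics/{name}.png",im[:,:,::-1]);return im,d
E
python3 - <<'E'
from h import *
np.set_printoptions(precision=1,suppress=True)
s=r.sense();print(s)
Z=dict(handle=85,toe_l=5,toe_r=5,spout=63,track=0,groove_mouth=22,groove_end=3,tray=0)
for cam in("top","scene"):
    im,d=save(cam,cam+"0")
    for n,z in Z.items():
        for q in vision.landmark_of(cam,n)[:2]:
            print(cam,n,round(q["conf"],2),np.array(q["uv"]),px2w(cam,q["uv"],z=z),px2w(cam,q["uv"],d))
E
```

```text
{'clock': 0.0, 'qpos': array([-1.2,  0.4,  1.6, -0. ,  1.2, -0. ]), 'qvel': array([-0., -0., -0., -0., -0., -0.]), 'joint_efforts': array([  0. , -60.5, -34.2,   0. ,   0. ,   0. ]), 'eef_pos': array([ 222.2, -583.6,  191.1]), 'tcp_rot': array([-3.1,  0. ,  0.4]), 'contact_force': array([ 0.6, -0. ,  0.3]), 'wrist_torque': array([-0.,  0., -0.]), 'grasp_force': 0.0, 'opening': 1.0024260998905288}
top handle 0.89 [226.3 226.5] [531.3 268.8  85. ] [530.6 268.   90. ]
top handle 0.68 [148.7 205.3] [583.3 442.5  85. ] [594.3 462.2  20.9]
top toe_l 0.87 [310.7 201.5] [597.1  81.1   5. ] [596.1  81.   10.9]
top toe_l 0.57 [313.4 255.9] [467.2  77.5   5. ] [460.7  76.   90.3]
top toe_r 0.87 [310.7 201.5] [597.1  81.1   5. ] [596.1  81.   10.9]
top toe_r 0.57 [313.4 255.9] [467.2  77.5   5. ] [460.7  76.   90.3]
top spout 0.62 [330.9 250.1] [474.9  36.7  63. ] [480.3  35.9   0.8]
top track 0.85 [342.8 246. ] [489.4   7.5   0. ] [489.2   7.5   2.1]
top groove_mouth 0.67 [351.9 239.2] [502.8 -13.4  22. ] [502.5 -13.3  25.4]
top groove_mouth 0.41 [312.4 201.4] [594.3  76.8  22. ] [596.7  77.   
[... 478 characters left out ...]
 82.1   5. ] [600.2  88.2  22. ]
scene toe_r 0.56 [373.8 257.2] [473.8 203.    5. ] [516.2 218.6  63.5]
scene spout 0.66 [320.9 224.3] [481.1  42.1  63. ] [495.4  49.9  82. ]
scene spout 0.55 [389.1 263.3] [515.2 261.9  63. ] [534.4 268.   89.5]
scene track 0.96 [304.5 239.1] [504.2   1.4   0. ] [510.    4.9   8.3]
scene groove_mouth 0.73 [287.9 330.1] [791.5 116.6  22. ] [782.6 110.4   3.7]
scene groove_mouth 0.66 [300.4 229.2] [493.6 -17.2  22. ] [492.2 -18.1  20.1]
scene groove_end 0.69 [250.9 209.1] [ 481.3 -193.5    3. ] [ 483.7 -191.6    6.4]
scene tray 0.69 [349.8 263.2] [519.9 152.6   0. ] [556.3 168.8  53.1]
scene tray 0.69 [212.6 275.7] [ 732.6 -155.2   -0. ] [ 744.8 -142.3   23.6]
```

```bash
python3 - <<'E'
import cv2
im=cv2.imread("pics/top0.png")[140:340,180:460]
cv2.imwrite("pics/top0c.png",cv2.resize(im,None,fx=2.85,fy=2.85,interpolation=cv2.INTER_CUBIC))
E
```

```text
(no output)
```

View pics/top0c.png

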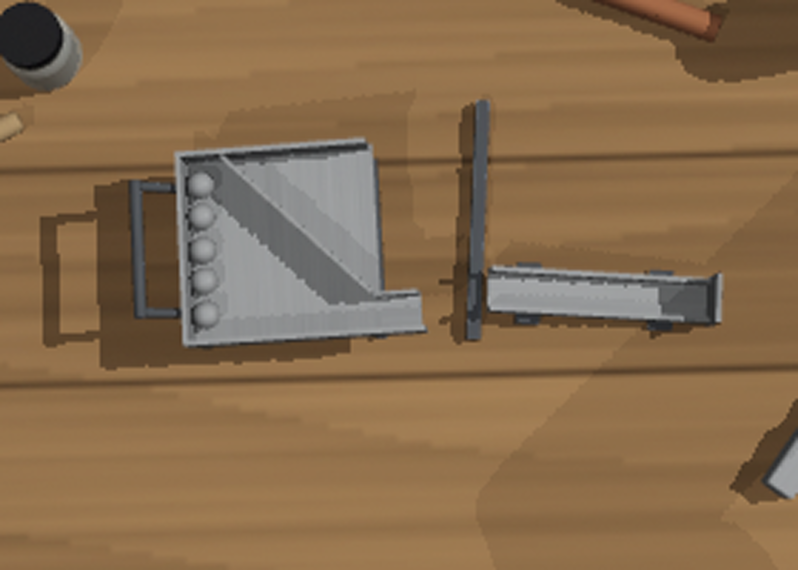

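View pics/scene0.png

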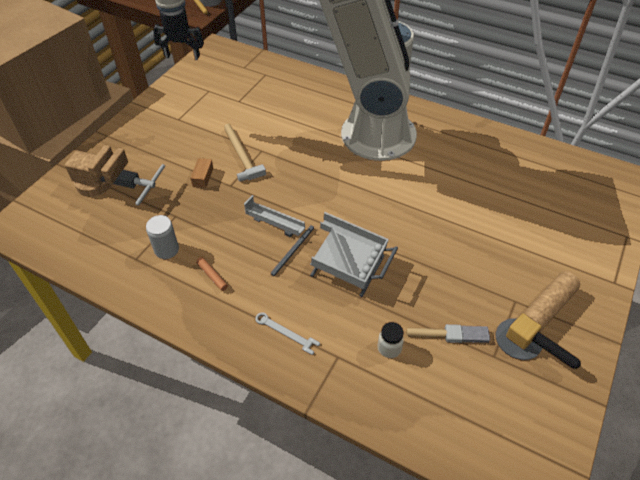

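The crop shows the tray with its spout facing image right (world -y), the five balls along the rear wall, and the handle at about crop (138,249). The rail runs from (483,100) to (473,338), with the channel to its right up to (718,297). Nothing stands in the way of the push. Next I measure both frames from the depth cloud.

```bash
cat > m.py <<'E'
from h import *
np.set_printoptions(precision=1,suppress=True)
def cloud(cam,d):
    c=vision.calibration(cam);K=np.array(c["mtx"]);T=np.array(c["extrinsics"])
    v,u=np.mgrid[0:480,0:640];m=np.stack([(u-K[0,2])/K[0,0]*d,(v-K[1,2])/K[1,1]*d,d],-1)
    P=m@T[:3,:3].T+T[:3,3];P[d<=0]=np.nan;return P
def rect(P,zlo,zhi,box):
    q=P.reshape(-1,3);q=q[np.isfinite(q[:,2])]
    k=(q[:,2]>zlo)&(q[:,2]<zhi)&(q[:,0]>box[0])&(q[:,0]<box[1])&(q[:,1]>box[2])&(q[:,1]<box[3])
    q=q[k];return q,cv2.minAreaRect(q[:,:2].astype(np.float32))
def line(q):
    m=q.mean(0);e=np.linalg.svd(q[:,:2]-m[:2],full_matrices=False)[2][0];t=(q[:,:2]-m[:2])@e
    return m,e,t.min(),t.max()
E
python3 - <<'E'
from m import *
im,d=vision.grab_frame("top");P=cloud("top",d)
print("px size",np.linalg.norm(P[240,320,:2]-P[240,321,:2]))
q,rc=rect(P,8,16,(440,640,10,50));m,e,a,b=line(q);print("rail",len(q),m,e*np.sign(e[0]),np.degrees(np.arctan2(e[1],e[0])),a,b,rc)
q,rc=rect(P,80,97,(470,600,255,290));m,e,a,b=line(q);print("handle",len(q),m,e,np.degrees(np.arctan2(e[1],e[0])),a,b,rc)
q,rc=rect(P,66,95,(430,640,90,250));print("walls",len(q),rc)
q,rc=rect(P,12,60,(460,530,-200,-5));m,e,a,b=line(q);print("chan",len(q),m,e,np.degrees(np.arctan2(e[1],e[0])),a,b,rc)
for v in range(210,262,4): print(v,[f"{P[v,u,1]:.0f}/{P[v,u,2]:.0f}" for u in (224,226,227,228,229,230,241,243,244,245,246)])
E
```

```text
px size 2.3875462027550785
rail 15 [530.3  34.8   9.1] [ 1. -0.] 178.44767512564894 -90.34373602622532 85.7361314827082 ((532.9312744140625, 29.23655128479004), (176.43812561035156, 34.78030776977539), 0.8232894539833069)
handle 229 [530.2 264.1  89.7] [-1. -0.] -178.26466674481716 -53.50474144453676 54.62948458375405 ((529.7027587890625, 262.65411376953125), (108.13890838623047, 15.697086334228516), 1.6354467868804932)
walls 942 ((533.1111450195312, 170.11532592773438), (157.49766540527344, 158.595703125), 0.5945729613304138)
chan 1018 [492.5 -87.2  23.8] [-0.1 -1. ] -94.45346956578612 -84.17540107202451 110.99041965568931 ((489.2875061035156, -99.29820251464844), (195.5987548828125, 53.602577209472656), 82.74248504638672)
210 ['289/-4', '268/95', '267/86', '264/92', '262/89', '273/5', '248/-1', '233/76', '231/68', '230/62', '229/51']
214 ['288/2', '269/88', '266/90', '264/92', '262/90', '275/-2', '248/3', '232/79', '230/75', '230/61', '227/70']
218 ['288/6', '268/93', '266/90', '264/92', '262/91', '274/2', '248/2', '232/78', '231/73', '230/61', '228/60']
222 ['288/3', '269/90', '26
[... 400 characters left out ...]
0/81', '229/72', '229/57']
238 ['288/2', '283/3', '267/87', '264/90', '262/89', '260/87', '248/2', '233/77', '230/79', '229/74', '228/63']
242 ['289/-1', '284/-0', '267/89', '263/96', '262/93', '260/90', '248/1', '233/79', '231/75', '228/77', '228/61']
246 ['289/1', '283/4', '266/96', '265/88', '262/93', '260/88', '248/3', '244/-0', '231/78', '228/78', '227/70']
250 ['289/-1', '284/-0', '267/89', '264/92', '262/89', '260/89', '238/72', '234/68', '231/77', '228/81', '228/69']
254 ['288/6', '283/6', '282/-0', '279/2', '277/1', '275/-1', '249/1', '245/-5', '231/76', '229/78', '227/72']
258 ['289/2', '284/2', '282/-3', '280/-3', '277/1', '275/-4', '249/-2', '244/1', '231/77', '228/79', '228/69']
```

```bash
python3 - <<'E'
from m import *
im,d=vision.grab_frame("top");P=cloud("top",d)
q,rc=rect(P,7,18,(455,670,-25,20))
for x in range(450,670,20):
    k=(q[:,0]>=x)&(q[:,0]<x+20); s=q[k]; 
    if len(s):print(x,len(s),np.sort(s[:,1])[[0,-1]],np.median(s[:,1]),np.median(s[:,2]))
print("xrange",q[:,0].min(),q[:,0].max())
# channel sides: per-y extents
q,rc=rect(P,12,60,(455,530,-200,-8))
for y in range(-200,-8,20):
    s=q[(q[:,1]>=y)&(q[:,1]<y+20)]
    if len(s):print(y,np.percentile(s[:,0],[1,99]),s[:,0].mean())
E=r.sense();print(vision.calibration("wrist")["extrinsics"],vision.calibration("wrist")["mtx"],E["tcp_rot"],R.from_euler("xyz",E["tcp_rot"]).as_matrix())
save("wrist","w0")
E
```

```text
450 25 [-3.8  8.1] 1.0378703243544507 12.375730313762233
470 37 [-11.2   5.6] 0.6536806739495091 13.565257353957122
490 49 [-23.2  13.9] -0.15159669677640863 13.172525976197676
510 44 [-16.5  11.4] -2.692377576949859 12.78302527097901
530 45 [-8.4  3.6] -3.4304452199503075 12.976645380354284
550 39 [-11.2   1. ] -3.862206573454536 12.505558116313296
570 46 [-11.9  14.1] -4.743702955558458 12.457316245611878
590 43 [-14.6  11.1] -7.433690564907479 12.446912543114195
610 45 [-20.1  11.1] -8.01083455364374 13.582209866606036
630 44 [-15.9  10.4] -10.789405806042744 12.969768107742993
650 18 [-16.1   0.1] -10.150372812769987 13.23332525399519
xrange 459.6375603704844 665.7977338443058
-200 [465.  503.9] 485.80899325148135
-180 [468.6 504.4] 486.9708395753511
-160 [469.3 504.5] 485.59899125002096
-140 [470.6 507.6] 490.84004484135426
-120 [472.3 507.3] 490.3310076893045
-100 [473.5 509.9] 492.9281885180208
-80 [475.2 510.2] 493.90927777922604
-60 [470.2 519.6] 495.32257674237684
-40 [471.8 516.5] 495.8437417136306
-20 [479.2 515.1] 497.09157604204074
[[   0.4   -0.9   -0.2  285.3]
 [  -0.9   -0.3   -0.1 -560.4]
 [  -0.     0.3   -1.   373.8]
 [   0.     0.     0.     1. ]] [[333.5   0.  319. ]
 [  0.  333.5 237.7]
 [  0.    0.    1. ]] [-3.1 -0.   0.4] [[ 0.9  0.4  0. ]
 [ 0.4 -0.9  0. ]
 [ 0.  -0.  -1. ]]
```

```bash
cat >> h.py <<'E'
def rel(p,yaw):
    "tool-frame shift (cm) and turn to go from the present pose to TCP p (mm), world yaw"
    s=r.sense();M=R.from_euler("xyz",s["tcp_rot"]).as_matrix()
    y=np.arctan2(M[1,0],M[0,0]);return (M.T@(np.asarray(p)-s["eef_pos"])/10).round(2),round(y-yaw,4)
E
python3 - <<'E'
from h import *
print(r.sense()["clock"],rel([515,150,240],0.0))
E
```

```text
1.05 (array([ 53.47, -58.19,  -4.81]), np.float64(0.3638))
```

>>> play_rows([
  {"delta_pos":[3,-3,-4.8],"yaw":0.05,"jaw":60},
  {"delta_pos":[6,-6.6,-4.8],"yaw":0.1,"jaw":40},
  {"delta_pos":[9,-10,-4.8],"yaw":0.15,"jaw":30},
  {"delta_pos":[12,-13.2,-4.8],"yaw":0.2,"jaw":30},
  {"delta_pos":[15,-16.4,-4.8],"yaw":0.25,"jaw":30},
  {"delta_pos":[18.4,-20,-4.8],"yaw":0.3,"jaw":30},
  {"delta_pos":[21.7,-23.6,-4.8],"yaw":0.364,"jaw":30},
  {"delta_pos":[25,-27.2,-4.8],"yaw":0.364,"jaw":30},
])

```text
clock: 1.85
eef_pos: [359.6, -239.2, 240.2]
tcp_rot: [3.141, -0.001, -0.003]
contact_force: [0.2, 0.2, 0.4]
opening: 0.302
grasp_force: 0.0
```

```bash
python3 - <<'E'
from h import *
s=r.sense();print(s["clock"],s["eef_pos"],s["opening"],rel([515,150,240],0.0))
E
```

```text
1.85 [ 359.62250766 -239.20848833  240.15847426] 0.3019541000803583 (array([ 1.542e+01, -3.897e+01,  1.000e-02]), np.float64(-0.0029))
```

>>> play_rows([
  {"delta_pos":[1.8,-4.6,0],"yaw":0,"jaw":30},
  {"delta_pos":[3.6,-9.2,0],"yaw":0,"jaw":30},
  {"delta_pos":[5.4,-13.8,0],"yaw":0,"jaw":30},
  {"delta_pos":[7.2,-18.4,0],"yaw":0,"jaw":30},
  {"delta_pos":[9,-23,0],"yaw":0,"jaw":30},
  {"delta_pos":[10.9,-27.6,0],"yaw":0,"jaw":30},
  {"delta_pos":[12.8,-32.2,0],"yaw":0,"jaw":30},
  {"delta_pos":[14.4,-36.5,0],"yaw":0,"jaw":30},
])

```text
clock: 2.65
eef_pos: [504.0, 126.5, 240.1]
tcp_rot: [-3.141, -0.001, 0.0]
contact_force: [0.9, -0.4, 0.1]
opening: 0.3
grasp_force: 0.0
```

```bash
python3 - <<'E'
from m import *
import pickle
s=r.sense();c=vision.calibration("wrist");im,d=save("wrist","w1")
print(s["clock"],s["eef_pos"])
pickle.dump((c,im,d,s),open("w1.pkl","wb"))
E
```

```text
2.65 [504.  126.5 240.1]
```

View pics/w1.png

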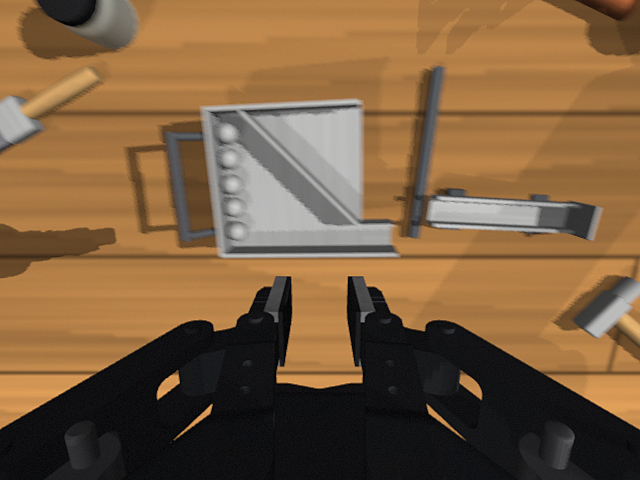

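The wrist view shows the handle bar from (170,133) to (186,240), the rail from (437,68) to (414,236), and the channel mouth at (430,212). I'll fit lines to these.

```bash
python3 - <<'E'
from m import *
import pickle
c,im,d,s=pickle.load(open("w1.pkl","rb"))
vision.calibration=lambda n:c
P=cloud("wrist",d)
def med(name,zlo,zhi,box,axis,step,xs):
    q,_=rect(P,zlo,zhi,box);A=[]
    for x in xs:
        t=q[(q[:,axis]>=x)&(q[:,axis]<x+step)]
        if len(t)>5:
            o=np.percentile(t[:,1-axis],[3,97]);A.append((x+step/2,o[0],o[1],np.median(t[:,2])))
    A=np.array(A);
    f1=np.polyfit(A[:,0],A[:,1],1);f2=np.polyfit(A[:,0],A[:,2],1)
    print(name,len(q),"extent",q[:,axis].min(),q[:,axis].max(),"lo %.4f %.1f hi %.4f %.1f mid@500 %.1f hi@500 %.1f"%(f1[0],f1[1],f2[0],f2[1],(np.polyval(f1,500)+np.polyval(f2,500))/2,np.polyval(f2,500)),A[:,3].mean());return A
med("rail",8,20,(450,670,-25,14),0,10,range(520,650,10))
med("handle",82,97,(470,600,252,280),0,10,range(490,575,10))
med("rearwall",72,90,(460,620,222,248),0,10,range(465,600,10))
A=med("chan",12,60,(450,540,-200,-22),1,10,range(-185,-70,10));print(A[:,:3])
q,_=rect(P,70,95,(430,650,90,250));print("walls",cv2.minAreaRect(q[:,:2].astype(np.float32)))
E
```

```text
rail 1902 extent 460.5067013662781 659.7318681322286 lo -0.0685 28.4 hi -0.0698 40.6 mid@500 -0.1 hi@500 5.7 11.64634450225803
handle 1241 extent 478.1291870799149 585.5774622599188 lo 0.0215 248.3 hi 0.0350 250.1 mid@500 263.3 hi@500 267.6 88.80429736621788
rearwall 966 extent 460.13309970878095 609.9631263320822 lo 0.0349 211.2 hi 0.0209 226.8 mid@500 232.9 hi@500 237.2 76.33409938538304
chan 3638 extent -197.88527723133467 -22.041120402413668 lo 0.0738 483.4 hi 0.0680 518.2 mid@500 536.2 hi@500 552.2 21.271965707152603
[[-180.   470.   505.9]
 [-170.   471.3  506.5]
 [-160.   471.7  507.3]
 [-150.   472.1  508.1]
 [-140.   473.4  508.8]
 [-130.   473.9  509.3]
 [-120.   474.   510.1]
 [-110.   475.3  510.7]
 [-100.   475.9  511.4]
 [ -90.   476.4  512.1]
 [ -80.   478.2  512.7]
 [ -70.   478.2  513.4]]
walls ((535.4635009765625, 169.7997283935547), (154.8533935546875, 162.4861602783203), 1.3471629619598389)
```

```bash
python3 - <<'E'
from h import *
print(rel([532,264,140],0.028),rel([532,264,67],0.028))
E
```

```text
(array([  2.56, -13.17,  10.08]), np.float64(-0.0267)) (array([  2.54, -13.14,  17.38]), np.float64(-0.0267))
```

>>> play_rows([
  {"delta_pos":[0.6,-4,2],"yaw":0,"jaw":29},
  {"delta_pos":[1.2,-8,4],"yaw":-0.01,"jaw":29},
  {"delta_pos":[1.9,-11.5,6],"yaw":-0.02,"jaw":29},
  {"delta_pos":[2.56,-13.17,8],"yaw":-0.027,"jaw":29},
  {"delta_pos":[2.56,-13.17,9.5],"yaw":-0.027,"jaw":29},
  {"delta_pos":[2.56,-13.17,10.5],"yaw":-0.027,"jaw":29},
  {"delta_pos":[2.56,-13.17,10.5],"yaw":-0.027,"jaw":29},
  {"delta_pos":[2.56,-13.17,10.5],"yaw":-0.027,"jaw":29},
])

```text
clock: 3.5
eef_pos: [529.1, 254.8, 135.4]
tcp_rot: [-3.142, -0.0, 0.026]
contact_force: [-0.4, -0.2, 0.3]
opening: 0.291
grasp_force: 0.0
```

```bash
python3 - <<'E'
from m import *
s=r.sense();im,d=save("wrist","w2");print(s["clock"],s["eef_pos"],s["tcp_rot"])
print(rel([532,264,67],0.028))
for q in vision.landmark_of("wrist","handle"):print(q,px2w("wrist",q["uv"],z=85))
P=cloud("wrist",d);q,_=rect(P,80,97,(470,600,245,285))
for x in range(480,590,10):
    t=q[(q[:,0]>=x)&(q[:,0]<x+10)]
    if len(t)>5:print(x,len(t),np.percentile(t[:,1],[3,97]),np.median(t[:,2]))
E
```

```text
3.5 [529.1 254.8 135.4] [-3.1 -0.   0. ]
(array([ 0.3, -0.9,  6.9]), np.float64(-0.0023))
{'uv': [364.7, 291.2], 'conf': 0.68} [493.4 220.2  85. ]
{'uv': [305.5, 243.2], 'conf': 0.67} [530.  265.5  85. ]
480 247 [251.4 268.1] 88.16356851978517
490 175 [259.3 269. ] 89.29142569275106
500 168 [260.2 269.1] 89.56218306162236
510 165 [260.4 269.2] 89.53457481348849
520 191 [260.7 270.1] 89.33164723529481
530 188 [260.9 270.2] 89.58954121236091
540 195 [261.1 270.2] 89.65706965669742
550 198 [261.9 271. ] 89.5745786666581
560 206 [262.1 271.1] 89.5592391896042
570 233 [259.7 271.9] 89.38550909337235
580 237 [254.9 271.9] 87.58604397752006
```

View pics/w2.png

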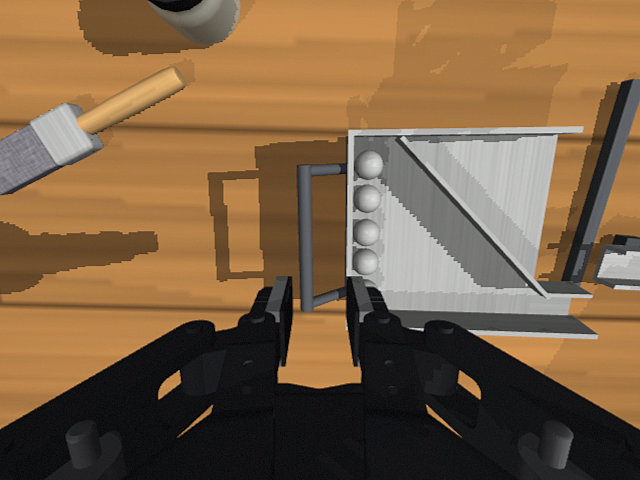

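Bar centre measured from near at (533, 265.6). The networks' second find, (530, 265.5), agrees. I descend and close on it.

>>> play_rows([
  {"delta_pos":[0.4,-1.05,0],"yaw":-0.004,"jaw":29},
  {"delta_pos":[0.4,-1.05,2],"yaw":-0.004,"jaw":29},
  {"delta_pos":[0.4,-1.05,4],"yaw":-0.004,"jaw":29},
  {"delta_pos":[0.4,-1.05,5.5],"yaw":-0.004,"jaw":29},
  {"delta_pos":[0.4,-1.05,6.8],"yaw":-0.004,"jaw":29},
  {"delta_pos":[0.4,-1.05,6.8],"yaw":-0.004,"jaw":29},
  {"delta_pos":[0.4,-1.05,6.8],"yaw":-0.004,"jaw":20},
  {"delta_pos":[0.4,-1.05,6.8],"yaw":-0.004,"jaw":16},
], grip_force=25)

```text
clock: 4.4
eef_pos: [533.3, 266.6, 67.7]
tcp_rot: [-3.141, -0.001, 0.031]
contact_force: [0.2, 0.5, 0.1]
opening: 0.158
grasp_force: 0.0
```

>>> play_rows([
  {"delta_pos":[0,0,0],"yaw":0,"jaw":13},
  {"delta_pos":[0,0,0],"yaw":0,"jaw":10},
  {"delta_pos":[0,0,0],"yaw":0,"jaw":5},
  {"delta_pos":[0,0,0],"yaw":0,"jaw":0},
  {"delta_pos":[0,0,0],"yaw":0,"jaw":0},
  {"delta_pos":[0,0,0],"yaw":0,"jaw":0},
  {"delta_pos":[0,0,0],"yaw":0,"jaw":0},
  {"delta_pos":[0,0,0],"yaw":0,"jaw":0},
])

```text
clock: 5.2
eef_pos: [532.6, 266.3, 66.8]
tcp_rot: [3.142, 0.0, 0.031]
contact_force: [-0.2, -0.8, -0.6]
opening: 0.002
grasp_force: 0.0
```

```bash
python3 - <<'E'
from m import *
s=r.sense();c=vision.calibration("wrist");im,d=save("wrist","w3");print(s["clock"],s["eef_pos"],s["tcp_rot"][2],s["opening"],s["contact_force"],s["grasp_force"])
P=cloud("wrist",d);q,_=rect(P,8,20,(470,670,-30,25))
A=[]
for x in range(480,670,10):
    t=q[(q[:,0]>=x)&(q[:,0]<x+10)]
    if len(t)>5:A.append((x+5,*np.percentile(t[:,1],[3,97]),np.median(t[:,2])));print(np.array(A[-1]))
E
```

```text
5.2 [532.6 266.3  66.8] 0.030821985639024163 0.001632218663370578 [-0.2 -0.8 -0.6] 0.0
```

View pics/w3.png

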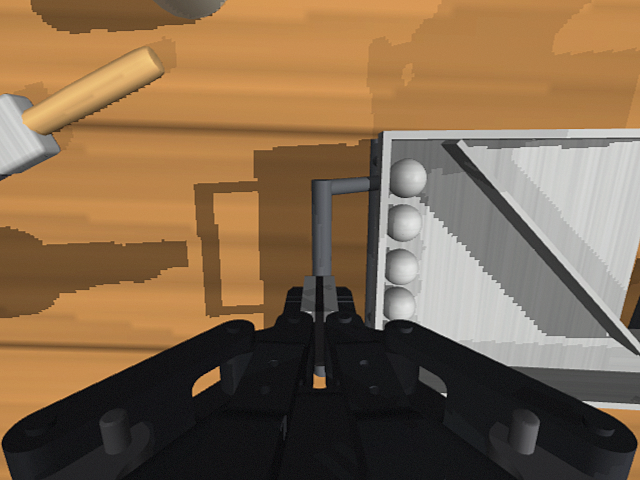

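```bash
python3 - <<'E'
from m import *
im,d=vision.grab_frame("wrist");P=cloud("wrist",d)
for v in (190,210,230,250,262,270,276,282,290,300,310,330):
    print(v,[(u,P[v,u].round(0).tolist()) for u in (308,316,319,322,326,334)])
for p in ([532.6,266.3,66.8],[543,266.3,67],[543,266.3,86],[532.6,265.5,85],[543,265.7,90]):print(p,w2px("wrist",p))
print(r.sense()["clock"])
cv2.imwrite("pics/w3c.png",cv2.resize(im[:,:,::-1][170:400,220:430],None,fx=2.6,fy=2.6,interpolation=cv2.INTER_CUBIC))
E
```

```text
190 [(308, [569.0, 276.0, -1.0]), (316, [580.0, 270.0, 88.0]), (319, [581.0, 268.0, 89.0]), (322, [581.0, 267.0, 89.0]), (326, [581.0, 265.0, 89.0]), (334, [580.0, 261.0, 85.0])]
210 [(308, [554.0, 276.0, -0.0]), (316, [571.0, 269.0, 89.0]), (319, [571.0, 268.0, 90.0]), (322, [571.0, 266.0, 89.0]), (326, [571.0, 264.0, 90.0]), (334, [555.0, 256.0, -0.0])]
230 [(308, [539.0, 275.0, -1.0]), (316, [561.0, 269.0, 90.0]), (319, [561.0, 268.0, 89.0]), (322, [561.0, 266.0, 89.0]), (326, [561.0, 264.0, 90.0]), (334, [539.0, 255.0, -2.0])]
250 [(308, [522.0, 275.0, -1.0]), (316, [550.0, 269.0, 88.0]), (319, [551.0, 267.0, 90.0]), (322, [551.0, 266.0, 90.0]), (326, [551.0, 264.0, 88.0]), (334, [523.0, 255.0, -1.0])]
262 [(308, [513.0, 275.0, -1.0]), (316, [544.0, 269.0, 89.0]), (319, [545.0, 267.0, 90.0]), (322, [544.0, 266.0, 89.0]), (326, [545.0, 264.0, 90.0]), (334, [513.0, 254.0, -1.0])]
270 [(308, [506.0, 275.0, -0.0]), (316, [540.0, 268.0, 88.0]), (319, [540.0, 267.0, 89.0]), (322, [540.0, 265.0, 90.0]), (326, [540.0, 263.0, 89.0]), (334, [507.0, 254.0, 0.0])]
276 [(308, [545.0, 272.0, 1
[... 547 characters left out ...]
271.0, 135.0]), (316, [545.0, 268.0, 135.0]), (319, [546.0, 267.0, 136.0]), (322, [545.0, 266.0, 135.0]), (326, [546.0, 264.0, 135.0]), (334, [545.0, 261.0, 135.0])]
310 [(308, [545.0, 271.0, 142.0]), (316, [545.0, 268.0, 143.0]), (319, [545.0, 267.0, 142.0]), (322, [545.0, 266.0, 143.0]), (326, [545.0, 265.0, 143.0]), (334, [546.0, 262.0, 143.0])]
330 [(308, [546.0, 270.0, 158.0]), (316, [538.0, 268.0, 144.0]), (319, [538.0, 267.0, 143.0]), (322, [538.0, 266.0, 143.0]), (326, [543.0, 265.0, 153.0]), (334, [547.0, 263.0, 158.0])]
[532.6, 266.3, 66.8] [319.7 268.5]
[543, 266.3, 67] [320.3 251.4]
[543, 266.3, 86] [320.4 262.4]
[532.6, 265.5, 85] [321.3 280.5]
[543, 265.7, 90] [321.6 265.1]
5.3
```

View pics/w3c.png

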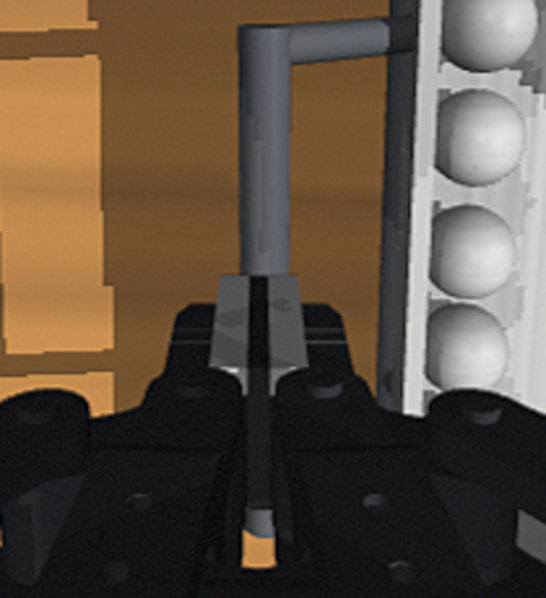

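The picture shows the shut fingertips end at about z ≈ 105 to 110, above the bar (top at 90). The reported TCP is therefore about 40 mm lower than the real finger ends. The fingers are centred on the bar, so I open again, go 25 mm lower and check.

>>> play_rows([
  {"delta_pos":[0,0,0],"yaw":0,"jaw":29},
  {"delta_pos":[0,0,0],"yaw":0,"jaw":29},
  {"delta_pos":[0,0,0],"yaw":0,"jaw":29},
  {"delta_pos":[0,0.05,0.7],"yaw":0,"jaw":29},
  {"delta_pos":[0,0.05,1.4],"yaw":0,"jaw":29},
  {"delta_pos":[0,0.05,2.0],"yaw":0,"jaw":29},
  {"delta_pos":[0,0.05,2.5],"yaw":0,"jaw":29},
  {"delta_pos":[0,0.05,2.5],"yaw":0,"jaw":29},
])

```text
clock: 6.1
eef_pos: [532.0, 265.5, 40.8]
tcp_rot: [3.141, 0.002, 0.031]
contact_force: [0.4, -0.8, 0.1]
opening: 0.29
grasp_force: 0.0
```

```bash
python3 - <<'E'
from m import *
s=r.sense();im,d=vision.grab_frame("wrist");P=cloud("wrist",d);print(s["eef_pos"],s["contact_force"],s["opening"])
for u in (272,278,284,290,321,352,358,364):
    print(u,[(v,P[v,u].round(0).tolist()) for v in (264,270,274,278,282,288,296,310)])
cv2.imwrite("pics/w4c.png",cv2.resize(im[:,:,::-1][150:400,200:440],None,fx=2.4,fy=2.4,interpolation=cv2.INTER_CUBIC))
E
```

```text
[532.  265.5  40.8] [ 0.4 -0.8  0.1] 0.290443394849489
272 [(264, [520.0, 299.0, 1.0]), (270, [515.0, 299.0, 0.0]), (274, [512.0, 299.0, 1.0]), (278, [509.0, 299.0, 0.0]), (282, [506.0, 299.0, -0.0]), (288, [540.0, 287.0, 89.0]), (296, [545.0, 284.0, 106.0]), (310, [544.0, 283.0, 117.0])]
278 [(264, [520.0, 295.0, 0.0]), (270, [515.0, 295.0, -0.0]), (274, [512.0, 295.0, 0.0]), (278, [544.0, 284.0, 87.0]), (282, [544.0, 284.0, 91.0]), (288, [544.0, 283.0, 97.0]), (296, [544.0, 282.0, 105.0]), (310, [545.0, 281.0, 117.0])]
284 [(264, [520.0, 290.0, 1.0]), (270, [516.0, 290.0, 1.0]), (274, [512.0, 290.0, -0.0]), (278, [545.0, 282.0, 88.0]), (282, [544.0, 281.0, 92.0]), (288, [545.0, 281.0, 98.0]), (296, [544.0, 280.0, 105.0]), (310, [545.0, 279.0, 117.0])]
290 [(264, [520.0, 286.0, -0.0]), (270, [515.0, 286.0, 1.0]), (274, [512.0, 286.0, -0.0]), (278, [545.0, 279.0, 88.0]), (282, [545.0, 279.0, 93.0]), (288, [543.0, 278.0, 94.0]), (296, [539.0, 278.0, 94.0]), (310, [534.0, 278.0, 96.0])]
321 [(264, [552.0, 266.0, 90.0]), (270, [550.0, 266.0, 90.0]), (274, [548.0, 266.0, 90.0]), (278, [546.0, 266.0, 91.0]), (282, [544.0, 266.0, 90.0]), (288, [542.0, 265.0, 91.0]), (296, [538.0, 265.0, 90.0]), (310, [531.0, 265.0, 90.0])]
352 [(264, [521.0, 242.0, 1.0]), (270, [516.0, 242.0, -0.0]), (274, [514.0, 242.0, 1.0]), (278, [546.0, 252.0, 88.0]), (282, [546.0, 253.0, 93.0]), (288, [546.0, 253.0, 99.0]), (296, [545.0, 254.0, 106.0]), (310, [541.0, 254.0, 108.0])]
358 [(264, [521.0, 238.0, -0.0]), (270, [517.0, 238.0, 0.0]), (274, [514.0, 238.0, -0.0]), (278, [545.0, 249.0, 87.0]), (282, [546.0, 250.0, 92.0]), (288, [545.0, 251.0, 97.0]), (296, [546.0, 252.0, 106.0]), (310, [546.0, 253.0, 119.0])]
364 [(264, [521.0, 234.0, -0.0]), (270, [516.0, 233.0, -1.0]), (274, [514.0, 233.0, 0.0]), (278, [511.0, 233.0, -0.0]), (282, [546.0, 247.0, 92.0]), (288, [546.0, 248.0, 98.0]), (296, [545.0, 249.0, 105.0]), (310, [546.0, 251.0, 118.0])]
```

View pics/w4c.png

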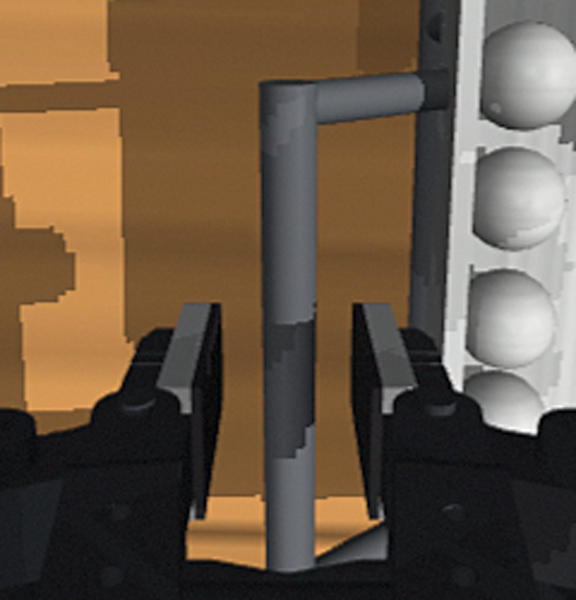

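The real tip is now at z ≈ 85 and straddles the bar evenly: pads at y 254 and 278, bar at 265.5. I go 16 mm lower and close.

>>> play_rows([
  {"delta_pos":[0,0,0.6],"yaw":0,"jaw":29},
  {"delta_pos":[0,0,1.2],"yaw":0,"jaw":29},
  {"delta_pos":[0,0,1.6],"yaw":0,"jaw":27},
  {"delta_pos":[0,0,1.6],"yaw":0,"jaw":20},
  {"delta_pos":[0,0,1.6],"yaw":0,"jaw":16},
  {"delta_pos":[0,0,1.6],"yaw":0,"jaw":12},
  {"delta_pos":[0,0,1.6],"yaw":0,"jaw":8},
  {"delta_pos":[0,0,1.6],"yaw":0,"jaw":5},
], grip_force=25)

```text
clock: 6.95
eef_pos: [532.7, 265.6, 26.0]
tcp_rot: [3.141, 0.0, 0.031]
contact_force: [0.4, -3.1, -0.1]
opening: 0.107
grasp_force: 24.3
```

>>> play_rows([
  {"delta_pos":[0,0,0],"yaw":0,"jaw":5},
  {"delta_pos":[0,0,0],"yaw":0,"jaw":5},
  {"delta_pos":[0.2,0,0],"yaw":0,"jaw":5},
  {"delta_pos":[0.5,0,0],"yaw":0.01,"jaw":5},
  {"delta_pos":[0.8,0,0],"yaw":0.02,"jaw":5},
  {"delta_pos":[1.1,0,0],"yaw":0.03,"jaw":5},
  {"delta_pos":[1.3,0,0],"yaw":0.04,"jaw":5},
  {"delta_pos":[1.4,0,0],"yaw":0.05,"jaw":5},
])

```text
clock: 7.75
eef_pos: [546.9, 266.5, 25.9]
tcp_rot: [-3.141, 0.0, -0.02]
contact_force: [-4.3, 0.6, 4.1]
opening: 0.102
grasp_force: 25.0
```

>>> play_rows([
  {"delta_pos":[0.2,0.3,0],"yaw":0.006,"jaw":5},
  {"delta_pos":[0.6,0.8,0],"yaw":0.014,"jaw":5},
  {"delta_pos":[1.0,1.4,0],"yaw":0.022,"jaw":5},
  {"delta_pos":[1.4,2.0,0],"yaw":0.03,"jaw":5},
  {"delta_pos":[1.8,2.6,0],"yaw":0.038,"jaw":5},
  {"delta_pos":[2.2,3.1,0],"yaw":0.046,"jaw":5},
  {"delta_pos":[2.4,3.4,0],"yaw":0.05,"jaw":5},
  {"delta_pos":[2.4,3.5,0],"yaw":0.05,"jaw":5},
])

```text
clock: 8.55
eef_pos: [570.7, 230.4, 26.0]
tcp_rot: [-3.141, -0.001, -0.07]
contact_force: [0.3, 3.5, -0.6]
opening: 0.105
grasp_force: 24.9
```

```bash
python3 - <<'E'
from m import *
import pickle
s=r.sense();c=vision.calibration("top");im,d=save("top","t2");print(s["clock"],s["eef_pos"],s["tcp_rot"],s["contact_force"])
crop=cv2.resize(im[150:290,190:450][:,:,::-1],None,fx=3,fy=3,interpolation=cv2.INTER_CUBIC);cv2.imwrite("pics/t2c.png",crop)
cw=vision.calibration("wrist");im,d=save("wrist","w5");pickle.dump((cw,im,d,s),open("w5.pkl","wb"))
E
```

```text
8.55 [570.7 230.4  26. ] [-3.1 -0.  -0.1] [ 0.3  3.5 -0.6]
```

View pics/w5.png

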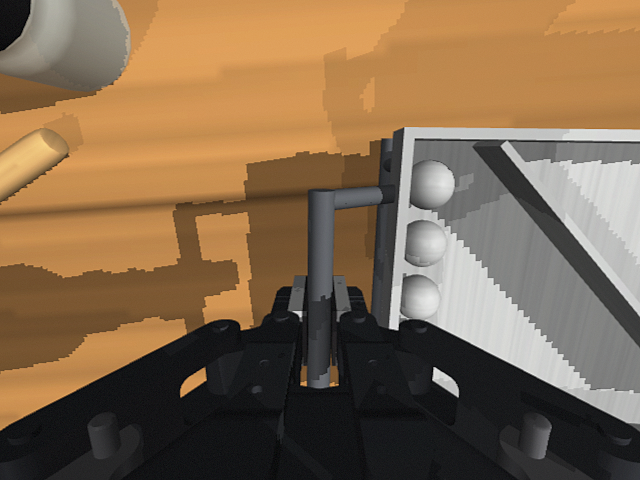

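View pics/t2c.png

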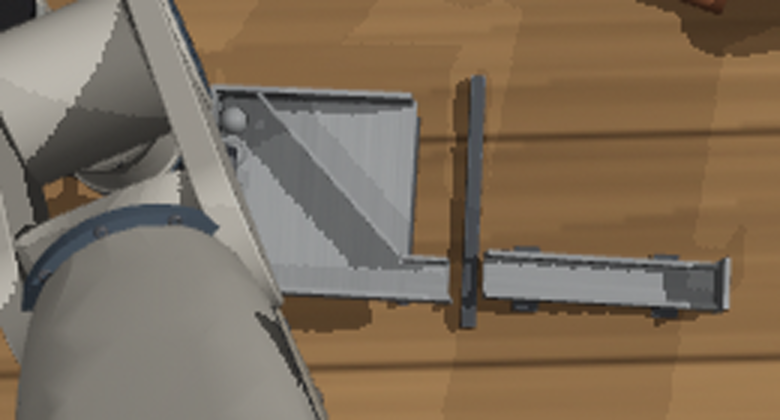

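```bash
cat > t.py <<'E'
from m import *
def meas(show=True):
    im,d=vision.grab_frame("top");P=cloud("top",d)
    f=np.array([-.0692,-.9976]);l=np.array([.9976,-.0692]);O=np.array([500.8,5.8])
    q=P.reshape(-1,3);q=q[np.isfinite(q[:,2])];T=np.c_[(q[:,:2]-O)@f,(q[:,:2]-O)@l,q[:,2]]
    def ext(name,ylo,yhi,zlo,zhi,xs,step=8,pc=(4,96)):
        k=(T[:,1]>ylo)&(T[:,1]<yhi)&(T[:,2]>zlo)&(T[:,2]<zhi);A=[]
        for x in xs:
            t=T[k&(T[:,0]>=x)&(T[:,0]<x+step)]
            if len(t)>6:A.append((x+step/2,*np.percentile(t[:,1],pc),np.median(t[:,2])))
        A=np.array(A);print(name);print(A if len(A) else "none");return A
    return T,ext
E
python3 - <<'E'
from t import *
T,ext=meas()
ext("chan",-40,40,12,60,range(14,190,16),16)
ext("spout",-60,25,45,110,range(-70,20,8))
ext("leftwall",100,160,60,110,range(-170,-20,16),16)
k=(T[:,2]>8)&(T[:,2]<18)&(T[:,0]>-20)&(T[:,0]<25)&(T[:,1]>30)&(T[:,1]<155)
for y in range(30,155,20):
    t=T[k&(T[:,1]>=y)&(T[:,1]<y+20)];print("rail",y,np.percentile(t[:,0],[4,50,96]))
E
```

```text
chan
[[ 22.  -19.7  15.2  23.9]
 [ 38.  -20.3  15.5  21.6]
 [ 54.  -25.   20.9  19.5]
 [ 70.  -19.9  13.9  19.6]
 [ 86.  -19.7  14.8  17.8]
 [102.  -19.9  15.2  16.7]
 [118.  -19.7  14.5  16. ]
 [134.  -19.9  15.4  18.8]
 [150.  -20.   13.9  24. ]
 [166.  -20.2  15.2  24.9]
 [182.  -19.7  15.4  23.8]]
spout
[[-66.  -28.   22.5  60.6]
 [-58.  -28.3  21.8  61.6]
 [-50.  -28.5  23.   61.7]
 [-42.  -28.5  21.9  63. ]
 [-34.  -28.7   3.5  66.2]
 [-26.  -29.    1.6  64.4]
 [-18.  -29.2   1.8  64.9]
 [-10.  -28.9   0.8  67.4]]
leftwall
[[-162.   115.4  126.5   78.8]
 [-146.   102.   126.7   80.9]
 [-130.   121.9  126.2   82. ]
 [-114.   121.7  124.4   81.5]
 [ -98.   104.8  125.3   80.4]
 [ -82.   100.9  125.5   73.6]
 [ -66.   101.5  123.6   65.1]
 [ -50.   101.   124.1   64. ]]
rail 30 [ 1.5  6.6 11.5]
rail 50 [ 0.7  5.7 10.7]
rail 70 [ 0.4  6.1 12.1]
rail 90 [ 1.4  6.5 11.4]
rail 110 [ 0.4  5.2 10.5]
rail 130 [ 2.1  7.  12. ]
rail 150 [ 1.8  6.7 15.2]
```

>>> play_rows([
  {"delta_pos":[0.1,0.3,0],"yaw":-0.003,"jaw":5},
  {"delta_pos":[0.25,0.7,0],"yaw":-0.006,"jaw":5},
  {"delta_pos":[0.4,1.2,0],"yaw":-0.01,"jaw":5},
  {"delta_pos":[0.5,1.7,0],"yaw":-0.014,"jaw":5},
  {"delta_pos":[0.6,2.2,0],"yaw":-0.018,"jaw":5},
  {"delta_pos":[0.7,2.6,0],"yaw":-0.02,"jaw":5},
  {"delta_pos":[0.7,2.9,0],"yaw":-0.02,"jaw":5},
  {"delta_pos":[0.7,3.0,0],"yaw":-0.02,"jaw":5},
])

```text
clock: 9.5
eef_pos: [575.1, 200.1, 26.0]
tcp_rot: [-3.141, -0.0, -0.05]
contact_force: [-0.5, 5.1, 0.8]
opening: 0.105
grasp_force: 24.7
```

```bash
python3 - <<'E'
from t import *
s=r.sense();print(s["clock"],s["eef_pos"],s["tcp_rot"],s["contact_force"],s["wrist_torque"])
T,ext=meas()
ext("spout",-60,30,45,110,range(-40,20,8))
ext("leftwall",110,160,60,110,range(-130,-2,16),16)
E
```

```text
9.5 [575.1 200.1  26. ] [-3.1 -0.  -0. ] [-0.5  5.1  0.8] [ 0.7  0.  -0.1]
spout
[[-36.  -17.1  29.   59.3]
 [-28.  -17.2  28.   61. ]
 [-20.  -17.   28.1  62.3]
 [-12.  -16.7  25.8  62.2]
 [ -4.  -17.2  13.6  63.6]
 [  4.  -17.3  14.1  64.5]
 [ 12.  -17.1  14.5  65.3]
 [ 20.  -17.   13.1  65.2]]
leftwall
[[-122.   112.6  134.7   79.1]
 [-106.   131.2  135.1   79.1]
 [ -90.   130.8  135.4   79.7]
 [ -74.   127.5  136.    81.5]
 [ -58.   113.8  136.    78.9]
 [ -42.   114.8  136.6   71.7]
 [ -26.   114.2  135.9   65.4]
 [ -10.   112.   135.1   63.5]]
```

>>> play_rows([
  {"delta_pos":[0,0.1,0],"yaw":0,"jaw":5},
  {"delta_pos":[0,0.25,0],"yaw":0,"jaw":5},
  {"delta_pos":[0,0.4,0],"yaw":0,"jaw":5},
  {"delta_pos":[0,0.5,0],"yaw":0,"jaw":5},
  {"delta_pos":[0,0.58,0],"yaw":0,"jaw":5},
  {"delta_pos":[0,0.64,0],"yaw":0,"jaw":5},
  {"delta_pos":[0,0.7,0],"yaw":0,"jaw":5},
  {"delta_pos":[0,0.75,0],"yaw":0,"jaw":5},
])

```text
clock: 10.35
eef_pos: [574.7, 193.1, 26.0]
tcp_rot: [-3.141, -0.0, -0.049]
contact_force: [-1.2, 5.4, 2.3]
opening: 0.104
grasp_force: 24.7
```

>>> play_rows([
  {"delta_pos":[0,0.03,0],"yaw":0,"jaw":5},
  {"delta_pos":[0,0.06,0],"yaw":0,"jaw":5},
  {"delta_pos":[0,0.09,0],"yaw":0,"jaw":5},
  {"delta_pos":[0,0.12,0],"yaw":0,"jaw":5},
  {"delta_pos":[0,0.14,0],"yaw":0,"jaw":5},
  {"delta_pos":[0,0.16,0],"yaw":0,"jaw":5},
  {"delta_pos":[0,0.18,0],"yaw":0,"jaw":5},
  {"delta_pos":[0,0.2,0],"yaw":0,"jaw":5},
])

```text
clock: 11.15
eef_pos: [574.8, 191.5, 26.0]
tcp_rot: [-3.141, -0.001, -0.049]
contact_force: [1.2, 6.7, 1.0]
opening: 0.103
grasp_force: 24.7
```

>>> play_rows([
  {"delta_pos":[0,0.02,0],"yaw":0,"jaw":5},
  {"delta_pos":[0,0.04,0],"yaw":0,"jaw":5},
  {"delta_pos":[0,0.06,0],"yaw":0,"jaw":5},
  {"delta_pos":[0,0.08,0],"yaw":0,"jaw":5},
  {"delta_pos":[0,0.1,0],"yaw":0,"jaw":5},
  {"delta_pos":[0,0.1,0],"yaw":0,"jaw":5},
  {"delta_pos":[0,0.1,0],"yaw":0,"jaw":5},
  {"delta_pos":[0,0.1,0],"yaw":0,"jaw":5},
])

```text
clock: 11.95
eef_pos: [575.5, 191.1, 26.1]
tcp_rot: [-3.14, -0.002, -0.049]
contact_force: [2.7, 9.5, 0.2]
opening: 0.105
grasp_force: 24.7
```

```bash
python3 - <<'E'
from t import *
s=r.sense();print(s["clock"],s["eef_pos"],s["tcp_rot"],s["contact_force"],s["wrist_torque"])
T,ext=meas()
ext("spout",-60,30,45,110,range(-20,34,9),9)
ext("leftwall",110,160,60,110,range(-120,-2,16),16)
E
```

```text
11.95 [575.5 191.1  26.1] [-3.1 -0.  -0. ] [2.7 9.5 0.2] [ 1.5 -0.4 -0.1]
spout
[[-15.5 -16.3  24.4  61.3]
 [ -6.5 -16.2  27.7  62.7]
 [  2.5 -15.9  16.5  64. ]
 [ 11.5 -16.   14.8  64.2]
 [ 20.5 -16.4  14.9  64.8]
 [ 29.5 -16.2  14.1  66.9]]
leftwall
[[-112.   112.5  134.3   81.7]
 [ -96.   131.8  135.3   78.3]
 [ -80.   123.4  135.6   80.1]
 [ -64.   125.8  136.2   80.3]
 [ -48.   115.5  136.6   69.8]
 [ -32.   114.6  136.6   70.6]
 [ -16.   112.1  137.1   64. ]
 [   0.   110.9  136.8   61.8]]
```

>>> play_rows([
  {"delta_pos":[-0.05,0,0],"yaw":0,"jaw":5},
  {"delta_pos":[-0.1,0,0],"yaw":0,"jaw":5},
  {"delta_pos":[-0.15,0,0],"yaw":0,"jaw":5},
  {"delta_pos":[-0.2,0.02,0],"yaw":0.002,"jaw":5},
  {"delta_pos":[-0.2,0.04,0],"yaw":0.004,"jaw":5},
  {"delta_pos":[-0.2,0.05,0],"yaw":0.006,"jaw":5},
  {"delta_pos":[-0.2,0.05,0],"yaw":0.006,"jaw":5},
  {"delta_pos":[-0.2,0.05,0],"yaw":0.006,"jaw":5},
])

```text
clock: 12.8
eef_pos: [574.7, 191.3, 26.6]
tcp_rot: [-3.139, -0.004, -0.055]
contact_force: [4.7, 11.5, 0.8]
opening: 0.107
grasp_force: 24.7
```

```bash
python3 - <<'E'
from t import *
s=r.sense();print(s["clock"],s["eef_pos"],s["tcp_rot"],s["contact_force"],s["wrist_torque"])
T,ext=meas()
ext("spout",-60,30,45,110,range(-20,34,9),9)
E
```

```text
12.8 [574.7 191.3  26.6] [-3.1 -0.  -0.1] [ 4.7 11.5  0.8] [ 1.7 -0.7 -0. ]
spout
[[-15.5 -16.3  26.3  61.1]
 [ -6.5 -15.9  28.1  61.6]
 [  2.5 -16.1  15.2  64.4]
 [ 11.5 -15.9  14.8  64.4]
 [ 20.5 -16.1  15.   65.8]
 [ 29.5 -15.9  14.3  66.1]]
```

>>> play_rows([
  {"delta_pos":[0,0.14,-0.32],"yaw":0,"jaw":5},
  {"delta_pos":[0,0.29,-0.64],"yaw":0,"jaw":5},
  {"delta_pos":[0,0.44,-0.96],"yaw":0,"jaw":5},
  {"delta_pos":[0,0.6,-1.27],"yaw":0,"jaw":5},
  {"delta_pos":[0,0.77,-1.58],"yaw":0,"jaw":5},
  {"delta_pos":[0,0.85,-1.74],"yaw":0,"jaw":5},
  {"delta_pos":[0,0.94,-1.89],"yaw":0,"jaw":5},
  {"delta_pos":[0,0.94,-1.89],"yaw":0,"jaw":5},
])

```text
clock: 13.65
eef_pos: [574.3, 181.7, 45.8]
tcp_rot: [-3.139, -0.005, -0.055]
contact_force: [4.5, 10.4, 1.0]
opening: 0.107
grasp_force: 24.6
```

>>> play_rows([
  {"delta_pos":[0,0.06,-0.15],"yaw":0,"jaw":5},
  {"delta_pos":[0,0.13,-0.3],"yaw":0,"jaw":5},
  {"delta_pos":[0,0.2,-0.46],"yaw":0,"jaw":5},
  {"delta_pos":[0,0.27,-0.61],"yaw":0,"jaw":5},
  {"delta_pos":[0,0.3,-0.67],"yaw":0,"jaw":5},
  {"delta_pos":[0,0.3,-0.67],"yaw":0,"jaw":5},
  {"delta_pos":[0,0.3,-0.67],"yaw":0,"jaw":5},
  {"delta_pos":[0,0.3,-0.67],"yaw":0,"jaw":5},
])

```text
clock: 14.45
eef_pos: [573.5, 178.3, 52.1]
tcp_rot: [-3.14, -0.003, -0.055]
contact_force: [4.2, 8.8, 0.7]
opening: 0.104
grasp_force: 24.5
```

```bash
cat > look.py <<'E'
from t import *
s=r.sense();print(s["clock"],s["eef_pos"],s["contact_force"])
im,d=vision.grab_frame("top");P=cloud("top",d)
O=np.array([500.8,5.8])
for n in ("ball0",):
    for q in vision.cut_out("top",n):
        if q["conf"]>.3:
            u,v=np.array(q["uv"]).round().astype(int);p=P[v,u]
            print(round(q["conf"],2),u,v,"world",p,"track",(p[:2]-O)@[-.0692,-.9976],(p[:2]-O)@[.9976,-.0692])
import sys
cv2.imwrite("pics/%s.png"%sys.argv[1],cv2.resize(im[150:290,190:450][:,:,::-1],None,fx=3,fy=3,interpolation=cv2.INTER_CUBIC))
E
python3 look.py k1
```

```text
14.45 [573.5 178.3  52.1] [4.2 8.8 0.7]
0.64 297 185 world [625.8 110.4  64.3] track -113.02411564630484 117.43483869922918
```

>>> play_rows([
  {"delta_pos":[0,0,0],"yaw":0,"jaw":5},
  {"delta_pos":[0,0,0],"yaw":0,"jaw":5},
  {"delta_pos":[0,0.03,-0.07],"yaw":0,"jaw":5},
  {"delta_pos":[0,0.07,-0.15],"yaw":0,"jaw":5},
  {"delta_pos":[0,0.13,-0.3],"yaw":0,"jaw":5},
  {"delta_pos":[0,0.13,-0.3],"yaw":0,"jaw":5},
  {"delta_pos":[0,0.13,-0.3],"yaw":0,"jaw":5},
  {"delta_pos":[0,0.13,-0.3],"yaw":0,"jaw":5},
])

```text
clock: 15.35
eef_pos: [573.1, 176.7, 54.9]
tcp_rot: [-3.14, -0.003, -0.055]
contact_force: [3.2, 8.0, 1.3]
opening: 0.101
grasp_force: 24.4
```

```bash
cat > balls.py <<'E'
from t import *
import sys
s=r.sense();print(s["clock"],s["eef_pos"],s["contact_force"])
O=np.array([500.8,5.8])
for cam in ("top","scene","wrist"):
    im,d=save(cam,sys.argv[1]+cam);P=cloud(cam,d)
    for n in ("ball0",):
        for q in vision.cut_out(cam,n):
            u,v=np.array(q["uv"]).round().astype(int);p=P[v,u]
            print(cam,round(q["conf"],2),u,v,q["region"].sum(),"z %.0f"%p[2],"track",(p[:2]-O)@[-.0692,-.9976],(p[:2]-O)@[.9976,-.0692])
E
python3 balls.py b1
```

```text
15.35 [573.1 176.7  54.9] [3.2 8.  1.3]
top 0.74 483 138 1106 z 113 track 296.25962146582253 232.15744279558783
top 0.56 313 222 67 z 85 track -71.87212988640442 31.141622828138914
top 0.52 300 184 53 z 87 track -105.09261169588315 115.462234158915
top 0.44 312 235 77 z 83 track -72.73459454646911 2.0686143153097762
scene 0.62 314 256 48 z 73 track -82.30102854759063 86.56105274438166
scene 0.56 322 231 44 z 84 track -59.48518334099626 11.11737405624729
scene 0.47 310 244 33 z 83 track -56.257073643029244 65.26501166471151
wrist 0.94 556 328 1469 z 81 track -52.6317508193984 38.99032311731051
wrist 0.86 462 186 1884 z 89 track -113.4682183785723 112.13706931079528
wrist 0.73 518 250 1703 z 86 track -82.36969984039338 82.32671640875253
wrist 0.56 549 368 1037 z 81 track -51.27463182895922 14.662201694486923
wrist 0.56 552 293 1661 z 84 track -60.44161665793683 59.6944088909364
```

>>> play_rows([
  {"delta_pos":[0,0,0],"yaw":0,"jaw":5},
  {"delta_pos":[0,0,0],"yaw":0,"jaw":5},
  {"delta_pos":[0,0,0],"yaw":0,"jaw":5},
  {"delta_pos":[0,0,0],"yaw":0,"jaw":5},
  {"delta_pos":[0,0,0],"yaw":0,"jaw":5},
  {"delta_pos":[0,0,0],"yaw":0,"jaw":5},
  {"delta_pos":[0,0,0],"yaw":0,"jaw":5},
  {"delta_pos":[0,0,0],"yaw":0,"jaw":5},
])

```text
clock: 16.45
eef_pos: [573.1, 176.7, 54.9]
tcp_rot: [-3.14, -0.003, -0.055]
contact_force: [3.8, 7.7, 0.5]
opening: 0.103
grasp_force: 24.4
```

```bash
python3 balls.py b2
```

```text
16.45 [573.1 176.7  54.9] [3.8 7.7 0.5]
top 0.55 322 217 98 z 83 track -52.35938851121246 43.55536703407702
top 0.53 300 189 54 z 85 track -104.61211872028208 104.43611503045904
top 0.49 359 241 65 z 79 track 32.596756641541056 -6.055839620907076
top 0.4 334 228 73 z 81 track -24.457308786945948 20.267269971601547
scene 0.52 308 239 52 z 82 track -41.860850645671334 52.889271785414415
scene 0.51 308 230 32 z 79 track -23.541208633232685 24.900299462117264
scene 0.49 315 255 54 z 75 track -83.81658955421723 84.02749851846988
scene 0.38 314 266 58 z 98 track -110.2253974219188 129.37107310169313
wrist 0.86 597 349 1572 z 79 track -26.295851620435524 25.433415844165484
wrist 0.7 519 252 1671 z 85 track -80.88161076471177 80.94132827527106
wrist 0.58 460 185 1897 z 89 track -114.42746742252352 112.57015832903654
```

>>> play_rows([
  {"delta_pos":[0,0,0],"yaw":0,"jaw":5},
  {"delta_pos":[0,0,0],"yaw":0,"jaw":5},
  {"delta_pos":[0,0,0],"yaw":0,"jaw":5},
  {"delta_pos":[0,0.06,-0.1],"yaw":0,"jaw":5},
  {"delta_pos":[0,0.12,-0.2],"yaw":0,"jaw":5},
  {"delta_pos":[0,0.19,-0.3],"yaw":0,"jaw":5},
  {"delta_pos":[0,0.22,-0.35],"yaw":0,"jaw":5},
  {"delta_pos":[0,0.22,-0.35],"yaw":0,"jaw":5},
])

```text
clock: 17.55
eef_pos: [573.0, 174.3, 58.5]
tcp_rot: [-3.14, -0.003, -0.055]
contact_force: [4.3, 6.4, 0.8]
opening: 0.103
grasp_force: 24.4
```

```bash
python3 balls.py b3
```

```text
17.55 [573.  174.3  58.5] [4.3 6.4 0.8]
top 0.5 327 220 65 z 80 track -40.89460354710385 37.780640254244915
top 0.4 295 124 631 z 9 track -128.73655419112075 277.76566334302004
top 0.31 394 242 1395 z 15 track 118.16886795633494 2.0541341463894893
top 0.2 491 318 1516 z 28 track 343.2962421273315 -163.5377388066551
scene 0.56 315 252 38 z 82 track -81.49421850665624 80.24407464859654
scene 0.47 307 233 43 z 63 track -19.44470207436832 24.22748349013279
scene 0.42 314 262 42 z 85 track -98.11872525472819 110.85480398425914
wrist 0.81 463 191 1806 z 91 track -110.08322622589024 109.87741923853065
wrist 0.79 518 256 1704 z 85 track -76.82344837374734 78.00081351387378
wrist 0.7 595 347 1445 z 80 track -22.794957164740563 24.925850089519535
wrist 0.66 560 309 1632 z 81 track -47.54267719276978 48.035894098405194
```

>>> play_rows([
  {"delta_pos":[0,0.09,-0.12],"yaw":0,"jaw":5},
  {"delta_pos":[0,0.17,-0.24],"yaw":0,"jaw":5},
  {"delta_pos":[0,0.24,-0.36],"yaw":0,"jaw":5},
  {"delta_pos":[0,0.3,-0.44],"yaw":0,"jaw":5},
  {"delta_pos":[0,0.3,-0.44],"yaw":0,"jaw":5},
  {"delta_pos":[0,0.3,-0.44],"yaw":0,"jaw":5},
  {"delta_pos":[0,0.3,-0.44],"yaw":0,"jaw":5},
  {"delta_pos":[0,0.3,-0.44],"yaw":0,"jaw":5},
])

```text
clock: 18.65
eef_pos: [572.8, 171.4, 62.9]
tcp_rot: [-3.14, -0.003, -0.055]
contact_force: [3.8, 7.1, 1.9]
opening: 0.11
grasp_force: 24.5
```

```bash
sed -i 's/("top","scene","wrist")/(sys.argv[2:] or ("top","wrist"))/' balls.py; python3 balls.py b4
```

```text
18.65 [572.8 171.4  62.9] [3.8 7.1 1.9]
top 0.61 332 226 60 z 80 track -29.111582499238455 24.68983620827168
top 0.5 321 214 71 z 89 track -54.83539670906817 49.39718193700886
top 0.46 343 238 75 z 80 track -3.3901782826978692 -1.080472362124066
top 0.41 311 195 85 z 91 track -79.09697105719603 90.88273320923763
wrist 0.94 542 289 1454 z 85 track -55.387452261492626 58.82347567999312
wrist 0.94 494 233 1649 z 91 track -87.89311275423869 89.72659959408315
wrist 0.66 581 336 1415 z 80 track -25.321777567483807 29.20092934712608
wrist 0.57 617 367 1234 z 77 track 3.1734058719945675 7.163372409258805
wrist 0.19 32 60 6663 z 40 track -332.4881299493563 172.96540083804442
```

>>> play_rows([
  {"delta_pos":[0,0,0],"yaw":0,"jaw":5},
  {"delta_pos":[0,0,0],"yaw":0,"jaw":5},
  {"delta_pos":[0,0,0],"yaw":0,"jaw":5},
  {"delta_pos":[0,0,0],"yaw":0,"jaw":5},
  {"delta_pos":[0,0,0],"yaw":0,"jaw":5},
  {"delta_pos":[0,0,0],"yaw":0,"jaw":5},
  {"delta_pos":[0,0,0],"yaw":0,"jaw":5},
  {"delta_pos":[0,0,0],"yaw":0,"jaw":5},
])

```text
clock: 19.65
eef_pos: [572.8, 171.4, 62.9]
tcp_rot: [-3.14, -0.003, -0.055]
contact_force: [3.9, 7.1, 2.2]
opening: 0.105
grasp_force: 24.5
```

```bash
python3 balls.py b5
```

```text
19.65 [572.8 171.4  62.9] [3.9 7.1 2.2]
top 0.55 327 214 60 z 85 track -41.49509263028928 50.51780628293078
top 0.51 339 234 51 z 79 track -12.681936864207602 7.5451455064736574
top 0.5 422 245 74 z 23 track 182.39384344903442 -2.9099459657515867
top 0.42 412 243 67 z 26 track 158.71910910393916 0.47154354925891384
wrist 0.63 549 301 1537 z 84 track -49.97275951688834 51.81061880036418
wrist 0.62 591 351 1414 z 79 track -16.46268167055075 19.00771365665654
wrist 0.5 630 326 85 z 30 track 53.05301197042429 7.537834204626391
```

>>> play_rows([
  {"delta_pos":[0,0,0],"yaw":0,"jaw":5},
  {"delta_pos":[0,0.06,-0.08],"yaw":0,"jaw":5},
  {"delta_pos":[0,0.13,-0.18],"yaw":0,"jaw":5},
  {"delta_pos":[0,0.2,-0.29],"yaw":0,"jaw":5},
  {"delta_pos":[0,0.2,-0.29],"yaw":0,"jaw":5},
  {"delta_pos":[0,0.2,-0.29],"yaw":0,"jaw":5},
  {"delta_pos":[0,0.2,-0.29],"yaw":0,"jaw":5},
  {"delta_pos":[0,0.2,-0.29],"yaw":0,"jaw":5},
])

```text
clock: 20.65
eef_pos: [572.7, 169.4, 65.8]
tcp_rot: [-3.14, -0.003, -0.055]
contact_force: [3.3, 6.2, 2.4]
opening: 0.105
grasp_force: 24.5
```

```bash
python3 balls.py b6
```

```text
20.65 [572.7 169.4  65.8] [3.3 6.2 2.4]
top 0.65 420 246 65 z 20 track 178.32379662706327 -5.139573666368968
top 0.52 349 236 49 z 79 track 9.831861699119079 4.1080774825135
top 0.48 411 243 74 z 26 track 156.37742463855477 0.3494958680696463
wrist 0.91 608 368 1333 z 75 track 4.953172710644185 2.999772169030199
```

>>> play_rows([
  {"delta_pos":[0,0,0],"yaw":0,"jaw":5},
  {"delta_pos":[0,0,0],"yaw":0,"jaw":5},
  {"delta_pos":[0,0,0],"yaw":0,"jaw":5},
  {"delta_pos":[0,0.04,-0.06],"yaw":0,"jaw":5},
  {"delta_pos":[0,0.1,-0.14],"yaw":0,"jaw":5},
  {"delta_pos":[0,0.1,-0.14],"yaw":0,"jaw":5},
  {"delta_pos":[0,0.1,-0.14],"yaw":0,"jaw":5},
  {"delta_pos":[0,0.1,-0.14],"yaw":0,"jaw":5},
])

```text
clock: 21.65
eef_pos: [572.6, 168.4, 67.2]
tcp_rot: [-3.14, -0.003, -0.055]
contact_force: [4.3, 6.1, 2.7]
opening: 0.103
grasp_force: 24.5
```

```bash
python3 balls.py b7 top scene wrist; python3 - <<'E'
import cv2
im=cv2.imread("pics/b7top.png")[150:290,250:450]
cv2.imwrite("pics/b7c.png",cv2.resize(im,None,fx=4,fy=4,interpolation=cv2.INTER_CUBIC))
E
```

```text
21.65 [572.6 168.4  67.2] [4.3 6.1 2.7]
top 0.61 391 242 69 z 37 track 108.60160845220948 -0.6760493925458648
top 0.48 411 245 89 z 23 track 156.8809159034349 -4.057243292938257
top 0.45 326 210 3452 z 64 track -44.23199893008539 62.79385635490602
top 0.42 404 244 78 z 33 track 139.2116339576873 -3.4922963379975336
top 0.38 422 245 60 z 25 track 182.16988795283322 -3.0486703289542567
```

View pics/b7c.png

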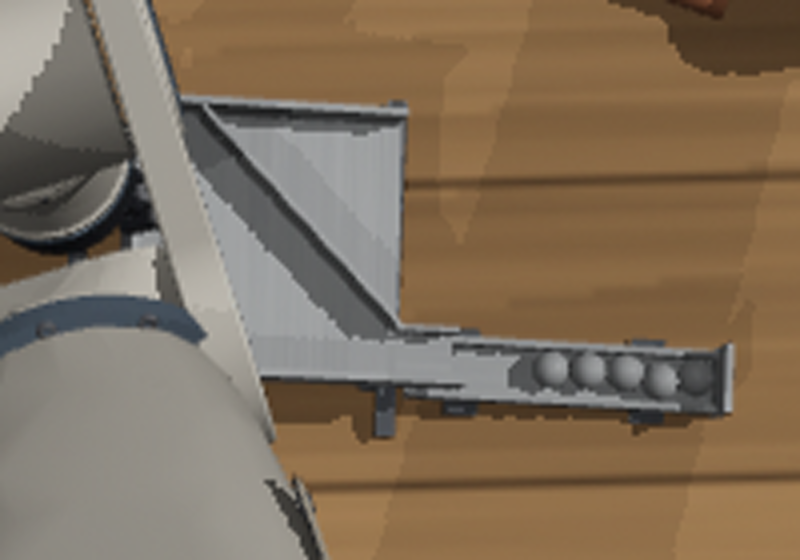

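All five balls lie in single file in the channel, at (553,370) to (695,375), and the pan is empty. I lower the tray along the reverse arc.

>>> play_rows([
  {"delta_pos":[0,-0.2,0.28],"yaw":0,"jaw":5},
  {"delta_pos":[0,-0.5,0.72],"yaw":0,"jaw":5},
  {"delta_pos":[0,-0.8,1.16],"yaw":0,"jaw":5},
  {"delta_pos":[0,-1.15,1.75],"yaw":0,"jaw":5},
  {"delta_pos":[0,-1.5,2.36],"yaw":0,"jaw":5},
  {"delta_pos":[0,-1.82,2.99],"yaw":0,"jaw":5},
  {"delta_pos":[0,-2.05,3.49],"yaw":0,"jaw":5},
  {"delta_pos":[0,-2.1,3.6],"yaw":0,"jaw":5},
])

```text
clock: 22.75
eef_pos: [573.4, 189.7, 30.6]
tcp_rot: [-3.14, -0.002, -0.055]
contact_force: [3.3, 7.5, 2.6]
opening: 0.102
grasp_force: 24.9
```

>>> play_rows([
  {"delta_pos":[0,-0.05,0.1],"yaw":0,"jaw":5},
  {"delta_pos":[0,-0.1,0.2],"yaw":0,"jaw":5},
  {"delta_pos":[0,-0.15,0.3],"yaw":0,"jaw":5},
  {"delta_pos":[0,-0.2,0.4],"yaw":0,"jaw":5},
  {"delta_pos":[0,-0.22,0.47],"yaw":0,"jaw":5},
  {"delta_pos":[0,-0.22,0.47],"yaw":0,"jaw":5},
  {"delta_pos":[0,-0.25,0.47],"yaw":0,"jaw":5},
  {"delta_pos":[0,-0.25,0.47],"yaw":0,"jaw":5},
])

```text
clock: 23.55
eef_pos: [573.4, 191.6, 26.2]
tcp_rot: [-3.141, -0.002, -0.055]
contact_force: [3.1, 7.0, 0.5]
opening: 0.103
grasp_force: 24.9
```

>>> play_rows([
  {"delta_pos":[0,-0.06,0.02],"yaw":0,"jaw":6},
  {"delta_pos":[0,-0.06,0.02],"yaw":0,"jaw":10},
  {"delta_pos":[0,-0.06,0.02],"yaw":0,"jaw":14},
  {"delta_pos":[0,-0.06,0.02],"yaw":0,"jaw":20},
  {"delta_pos":[0,-0.06,0.02],"yaw":0,"jaw":27},
  {"delta_pos":[0,-0.06,0.02],"yaw":0,"jaw":29},
  {"delta_pos":[0,-0.06,0.02],"yaw":0,"jaw":29},
  {"delta_pos":[0,-0.06,0.02],"yaw":0,"jaw":29},
])

```text
clock: 24.35
eef_pos: [572.3, 191.6, 25.7]
tcp_rot: [3.141, 0.0, -0.055]
contact_force: [-0.5, 0.2, -0.5]
opening: 0.285
grasp_force: 0.0
```

>>> play_rows([
  {"delta_pos":[0,0,-0.5],"yaw":0,"jaw":29},
  {"delta_pos":[0,0,-1.5],"yaw":0,"jaw":29},
  {"delta_pos":[0,0,-3],"yaw":0,"jaw":29},
  {"delta_pos":[0,0,-5],"yaw":0,"jaw":29},
  {"delta_pos":[0,0,-8],"yaw":0,"jaw":29},
  {"delta_pos":[0,-1,-11],"yaw":0,"jaw":29},
  {"delta_pos":[0,-2,-13],"yaw":0,"jaw":29},
  {"delta_pos":[0,-2,-13],"yaw":0,"jaw":29},
])

```text
clock: 25.15
eef_pos: [576.0, 213.4, 160.6]
tcp_rot: [-3.138, -0.007, -0.055]
contact_force: [0.1, 0.3, 0.1]
opening: 0.29
grasp_force: 0.0
```

```bash
python3 balls.py b8 top; python3 - <<'E'
from t import *
s=r.sense();print(s["clock"],s["eef_pos"],s["contact_force"],s["opening"])
im,d=vision.grab_frame("wrist");P=cloud("wrist",d)
O=np.array([500.8,5.8]);q=P.reshape(-1,3);q=q[np.isfinite(q[:,2])]
T=np.c_[(q[:,:2]-O)@[-.0692,-.9976],(q[:,:2]-O)@[.9976,-.0692],q[:,2]]
def st(n,b):
    k=np.all((T>np.array(b)[:,0])&(T<np.array(b)[:,1]),1);print(n,k.sum(),np.percentile(T[k],[3,50,97],axis=0) if k.sum()>5 else "")
st("handle",[(-205,-178),(30,95),(75,110)])
k=(T[:,1]>131)&(T[:,1]<142)&(T[:,2]>40)&(T[:,0]>-170)&(T[:,0]<10)
t=T[k];print("leftwall",len(t),np.percentile(t,[2,50,98],axis=0))
T2,ext=meas();ext("spout",-60,30,45,110,range(-20,34,9),9)
E
```

```text
25.15 [576.  213.4 160.6] [0.1 0.3 0.1]
top 0.59 406 246 64 z 30 track 144.39038462987762 -7.606720523610929
top 0.57 392 241 40 z 27 track 112.01868201212622 2.8722613175262053
top 0.47 413 244 76 z 25 track 161.14232159686324 -1.7287388671840602
25.25 [573.7 211.7 156.7] [-0.4 -0.1 -0.2] 0.2903881407598421
handle 1033 [[-195.1   32.2   84.8]
 [-190.6   64.1   87.8]
 [-185.8   93.1   89.6]]
leftwall 1624 [[-158.2  131.1   49.5]
 [ -73.6  133.4   79.7]
 [ -10.4  136.7   88.5]]
spout
[[-15.5 -17.8  26.8  62.2]
 [ -6.5 -17.5  27.5  61.8]
 [  2.5 -17.4  14.4  63.3]
 [ 11.5 -17.5  14.7  64.7]
 [ 20.5 -17.3  15.1  65.6]
 [ 29.5 -17.2  13.7  66. ]]
```

```bash
python3 -c "
from rig import r
print(r.sign_off())"
```

```text
the job is handed in; nothing more can be done
None
```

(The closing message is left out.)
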